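# Switch on and zero the scale under the empty bowl

### The arm

A 6-joint arm with a two-finger parallel gripper is mounted at the origin on the work surface. World frame = base frame: x ahead of the robot, y to its left, z up, the work surface at z = 0. Lengths are in mm, angles in rad, forces in N, time in s.
With the tool pointing down it reaches from about 400 to 925 mm from the base axis. Payload 12.5 kg.
Tool frame: the origin (TCP) lies at the very end of the fingers, on their centre line; the grasp point (between the pads) lies grip_depth behind it (grip_depth is the distance from the TCP to the grasp point, in mm); z points along the fingers, y is the line along which they close (so a half turn about z gives the same grasp; the last joint's range is limited). The gripper opens to 95 mm and grips with 3 to 60 N. Pads are 20 mm wide; open, the fingers measure 119 mm over their backs; the gripper's body (75 mm by 180 mm) begins 59 mm behind the grasp point.
Start: joints at [-1.417, 0.491, 1.559, -0, 1.092, -0.106], TCP at [160.577, -604.038, 214.661] pointing down, gripper open.
Joint ranges: [-3.1, 3.1], [-0.84, 2.19], [0.05, 2.79], [-1.13, 4.28], [0.06, 2.93], [-2.69, 2.69]. Speed limits (rad/s): [2.22, 2.22, 2.79, 3.14, 3.14, 3.14].

### API

Orientations are given as [roll, pitch, yaw] about the fixed x, y, z axes, in that order (R = Rz(yaw) Ry(pitch) Rx(roll)).
In Python, from cell import state, read_camera, job_done, grip_depth gives the robot as it stands.
- The arm moves only by the tool drive_tool, never from a script. Its argument "targets" is a list of rows, each an object with "jaw": the opening, from 0 (shut) to 1 (fully open); "travel": the shift along the tool's x, y, z in m, a list of three; "twist": the turn about the tool's z in rad. In form: [{"jaw": jaw, "travel": [tx, ty, tz], "twist": twist}, ...]. A call has 1 to 8 rows; each row is the pose to reach, as a shift and turn from the pose commanded when the call began, along the tool's axes at that moment; what a row does not reach only later rows make up. A row lasts 1/12 s, in which the tool goes at most 41.7 mm and 7.16 degrees, less where a joint would pass 70% of its speed; a pose out of reach is approached as far as the arm can. A call with a gripper value outside its range is refused whole. The fingers move at their own pace and stop on an object; the grip force is fixed at half the most. Time passes only in rows, so rows that repeat a pose let the fingers close. It gives the time, the measured TCP pose, the force, the opening and the grip force at its end, in the units of the state.
- state(): the state, without advancing time (a new reading comes with each control period).
- read_camera(name): name is "scene" or "top" or "wrist"; returns a dict with "frame" (400x640x3 uint8, red, green, blue), "fx", "fy", "cx", "cy" (pixels), "R" (3x3) and "t" (3): a world point X has camera coordinates R X + t. Camera axes: x right, y down, z forward; pixel columns grow to the right and rows downward; lengths in mm; the calibration is good to about 2 mm. The wrist camera is an equidistant fisheye: a pixel r from the principal point sees the ray r / f radians off the axis. A picture is of the moment at which its call begins. There is no depth.
- job_done(): hands the job in; it is judged then, once.
The state is a dict: "t": time; "joints": joint angles; "qvel": joint speeds; "tau": joint torques, N m; "eef_pos": TCP position; "tcp_rot": TCP orientation; "ft_force": force on the tool from outside, world axes, zero at the start; "moment": the same for the moment, N m; "opening": opening from 0.0 (shut) to 1.0 (fully open); "grip_force": force on a finger pad.
Only numpy, scipy, OpenCV 4.12 (cv2) and the standard library are available. Lean on these libraries where they do the work, as an engineer would, in place of code of your own. Each camera call takes 0.05 s, during which the arm holds its last target. There are 200 camera calls.

### The job

Get the scale that carries the empty bowl ready for weighing: with the closed fingertips press its long bar key (on) lightly all the way down for a moment and let it come up, then press its round key (zero) down in the same way, and draw the hand back about a hand's width clear of the scale. Press no square key, do not touch the other scale, and leave the bowl and the other loose things where they are; nothing is picked up.

Things in the scene. Friction and masses are not known exactly. Their poses are not given: they have to be found in the camera images.
- bowl_scale: white kitchen scale carrying the empty bowl, on either side of the table; 250 (x) by 240 (y) by 40 mm, fixed. Origin: centre of its underside on the table; z up, front = -x (to the robot), y = its left seen from the robot. Steel platter (top at 58 mm) over x -42 to +122 mm. On the flat front panel (top at 40 mm) a row of four grey keys, 9 mm proud, along x = -100 mm; the two 16 mm square ones at y = +22, -22 mm
- box_scale: the other scale, of identical make, size and keys, with a closed meal box on its platter; origin and axes as for bowl_scale
- bowl_scale_bar_key_top (a point): centre of the top of the long bar key (on key, 16 mm in x by 42 mm in y) of the scale with the bowl, the left end of its row of keys (x = -100, y = +80 mm on the scale); its top face is 49 mm above the table; it is pressed straight down; moves with the key
- bowl_scale_round_key_top (a point): centre of the top of the round key (zero key, 26 mm across) of the scale with the bowl, the right end of its row of keys (x = -100, y = -80 mm on the scale); its top face is 49 mm above the table; it is pressed straight down; moves with the key
- bowl_scale_bar_key (a joint): bar key of the scale with the bowl, joint, m: 0 = up, 0.005 = fully down; a spring takes about 1.2 N to start it and about 4.2 N to bring it fully down, and lifts it again when let go
- bowl_scale_round_key (a joint): round key of the scale with the bowl, joint, m: 0 = up, 0.005 = fully down; a spring takes about 1.2 N to start it and about 4.2 N to bring it fully down, and lifts it again when let go
- bowl_scale_square1 (a joint): square key of the scale with the bowl, to be left alone; joint values and spring as for the others
- bowl_scale_square2 (a joint): square key of the scale with the bowl, to be left alone; joint values and spring as for the others
- box_scale_square1 (a joint): square key of the scale with the meal box, to be left alone; joint values and spring as for the others
- box_scale_square2 (a joint): square key of the scale with the meal box, to be left alone; joint values and spring as for the others
- box_scale_bar_key (a joint): bar key of the scale with the meal box, to be left alone; joint values and spring as for the others
- box_scale_round_key (a joint): round key of the scale with the meal box, to be left alone; joint values and spring as for the others
- bowl: loose empty steel bowl, 140 mm across the rim, 55 mm high, standing on its scale's platter (rim 113 mm above the table); origin at the centre of its underside
- meal_box: loose closed aluminium meal box with a card lid, 118 by 158 by 40 mm, on the other scale's platter; origin at the centre of its underside
- shaker: loose steel salt shaker, 38 mm across, 72 mm high, standing between the two scales; origin at the centre of its underside
- spoon: loose spoon lying in front of the left-hand scale; lies along its x
- calculator: loose black desk calculator, 130 by 80 by 12 mm, flat in front of the right-hand scale; origin at the centre of its underside
Things that resemble listed ones, but are neither listed nor needed, are in the scene too. Of the things that look like the bowl, the smaller one is meant. Of the things like the shaker, leave any that is purple; of the rest the smaller one is meant.

How it is judged:
By the outcome, as a careful person would: the job done as asked, in the order asked, and still so for the second after the job is handed in, with the robot touching nothing.
It also fails if it takes over 38 s, if anything falls off the work surface, if the arm or the gripper's body presses on something with over 40 N, if the wrist force passes 120 N, or if a joint passes its speed limit or range.

## Working session

There is one attempt and no reset: what is moved stays moved. The work goes in short steps, Python scripts to look and compute and a tool call to move; the robot and the scene stay as the last step left them, time stands still between calls to the robot, and variables do not carry over. Pictures are saved under pics/ and viewed, at most 10 in all, crops included, and the job is handed in when it is done.

Besides the shell and the picture viewer there is one more tool, called after "Request:" as a command line: name --argument value ..., lists and objects as JSON in quotes. drive_tool: Moves the arm, as the interface text tells. Its arguments: {"type":"object","properties":{"targets":{"type":"array"}},"required":["targets"]}

```bash
mkdir -p pics; python3 - <<'E'
from cell import state, read_camera, grip_depth
import cv2,pickle
s=state();print(s['t'],s['eef_pos'],s['tcp_rot'],s['opening'],grip_depth)
d={}
for n in("top","scene"):
    c=d[n]=read_camera(n);cv2.imwrite(f"pics/{n}0.png",c["frame"][:,:,::-1]);print(n,c['fx'],c['fy'],c['cx'],c['cy'],c['R'],c['t'])
pickle.dump(d,open('c.pkl','wb'))
E
```

```text
0.0 [ 160.54109707 -603.76264404  214.05506439] [-3.14046965e+00 -1.34577288e-04  2.59740089e-01] 0.9957760752102544 18.8
top 371.67599011467956 371.67599011467956 319.98620452825963 202.41201964747643 [[-0.0218554  -0.99950609 -0.02258144]
 [-0.99064945  0.02469318 -0.1341787 ]
 [ 0.13467003  0.01943776 -0.99069983]] [  6.04516389 511.31486775 796.19694101]
scene 430.3978330026794 430.3978330026794 315.95025155615485 203.46465796689102 [[ 0.81751452  0.57590686  0.00114036]
 [ 0.39875959 -0.56461855 -0.72263177]
 [-0.41552472  0.5912167  -0.69123225]] [-383.77601766 -146.89674385 1390.65426033]
```

View pics/top0.png

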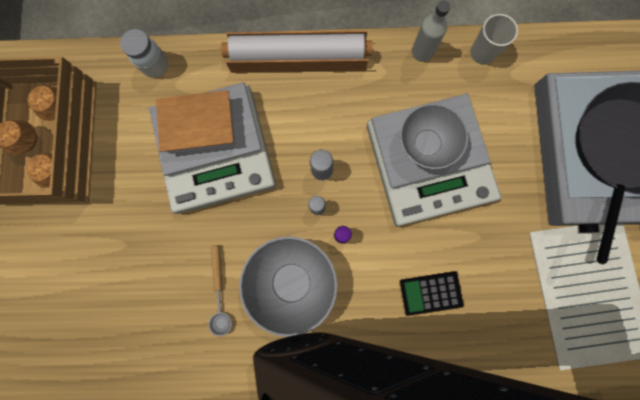

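View pics/scene0.png

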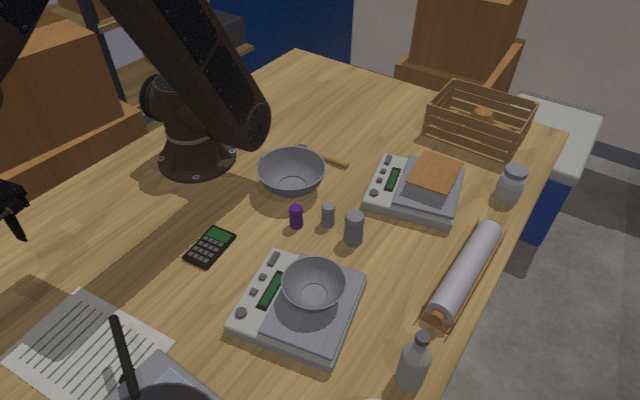

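The top view shows the box scale at about (212,150) and the bowl scale at (433,160), on the robot's right. Things that could be confused:
- **Bowls:** the small one on the scale at (435,137), and the big one on the table at (290,285). The small one is meant.
- **Bar keys:** (411,210) on the bowl scale and (185,198) on the box scale.
- **Round keys:** (482,192) on the bowl scale and (254,180) on the box scale.

I choose (411,210) and (482,192). Next is a close crop and key contours, with rays cast onto z = 49.

```bash
cat > h.py <<'E'
import numpy as np
def ray(c,u,v,z):
    R=np.array(c['R']);t=np.array(c['t']);o=-R.T@t
    d=R.T@np.array([(u-c['cx'])/c['fx'],(v-c['cy'])/c['fy'],1]);return o+d*(z-o[2])/d[2]
def keys(c,rois,scale=8):
    """centroid of the darker key blob in each small window (cx,cy,half)"""
    import cv2
    g=cv2.cvtColor(c['frame'],cv2.COLOR_RGB2GRAY);out=[]
    for (u,v,h) in rois:
        p=cv2.resize(g[v-h:v+h+1,u-h:u+h+1],None,fx=scale,fy=scale,interpolation=cv2.INTER_CUBIC)
        _,m=cv2.threshold(p,0,255,cv2.THRESH_BINARY_INV+cv2.THRESH_OTSU)
        n,l,st,ce=cv2.connectedComponentsWithStats(m)
        k=l[p.shape[0]//2,p.shape[1]//2]
        x,y=ce[k];out.append((u-h+(x+.5)/scale-.5,v-h+(y+.5)/scale-.5,st[k,4]/scale**2))
    return out
E
python3 - <<'E'
import pickle,cv2,numpy as np
from h import *
d=pickle.load(open('c.pkl','rb'))
for n,r in(("top",[(411,210,13),(434,205,7),(458,198,7),(482,192,9)]),("scene",[(273,258,9),(263,277,6),(253,292,6),(241,312,8)])):
    P=[]
    for u,v,a in keys(d[n],r):
        p=ray(d[n],u,v,49);P.append(p);print(n,round(u,1),round(v,1),round(a),p.round(1))
    print('bar-round',np.linalg.norm(P[0]-P[3]), 'yaw',np.degrees(np.arctan2(*(P[3]-P[0])[:2])))
a=cv2.resize(d['top']['frame'][85:230,360:505,::-1],(400,400),interpolation=cv2.INTER_CUBIC)
b=cv2.resize(d['scene']['frame'][240:370,220:370,::-1],(400,400),interpolation=cv2.INTER_CUBIC)
cv2.imwrite('pics/crop.png',np.hstack([a,b]))
E
```

```text
top 411.8 210.2 157 [ 487.2 -205.7   49. ]
top 437.2 203.7 63 [ 500.2 -261.6   49. ]
top 456.7 198.6 64 [ 510.3 -304.4   49. ]
top 482.1 192.1 126 [ 523.3 -360.6   49. ]
bar-round 159.0486075436133 yaw 166.88454576263618
scene 273.0 258.9 116 [ 491.9 -210.2   49. ]
scene 262.0 277.0 57 [ 504.8 -265.9   49. ]
scene 253.0 291.9 62 [ 515.1 -308.7   49. ]
scene 240.2 312.9 124 [ 528.1 -364.9   49. ]
bar-round 158.87474843572676 yaw 166.82275637286546
```

View pics/crop.png

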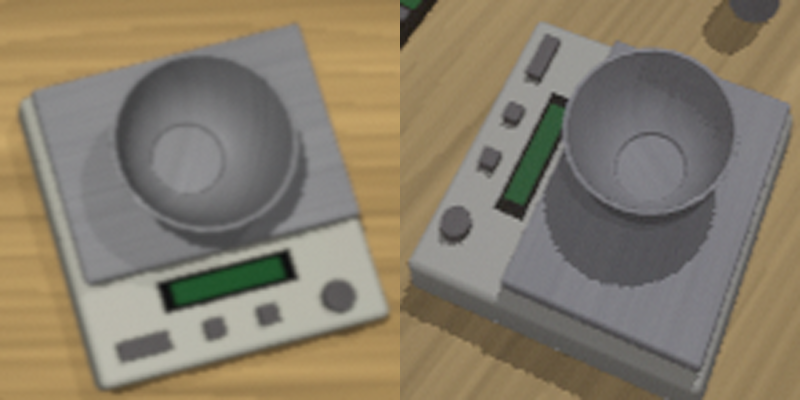

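The crop shows the bar key at (411.8,210.2), square keys at (437,204) and (457,199), and the round key at (482,192). This is the scale with the small bowl. Bar to round measures 159 mm against the nominal 160. Averaging the two views gives bar ≈ (489.5,-208) and round ≈ (525.5,-363). The tool yaw is already within 0.03 rad of the scale.

Request:
drive_tool --targets '[{"jaw": 0,"travel": [0.42,-0.298,0],"twist": 0.03},{"jaw": 0,"travel": [0.42,-0.298,0],"twist": 0.03},{"jaw": 0,"travel": [0.42,-0.298,0],"twist": 0.03},{"jaw": 0,"travel": [0.42,-0.298,0],"twist": 0.03},{"jaw": 0,"travel": [0.42,-0.298,0],"twist": 0.03},{"jaw": 0,"travel": [0.42,-0.298,0],"twist": 0.03},{"jaw": 0,"travel": [0.42,-0.298,0],"twist": 0.03},{"jaw": 0,"travel": [0.42,-0.298,0],"twist": 0.03}]'

```text
t: 0.77
eef_pos: [374.6, -346.0, 214.6]
tcp_rot: [-3.141, 0.0, 0.229]
ft_force: [0.8, -1.4, 0.2]
opening: 0.495
grip_force: 0.0
```

Request:
drive_tool --targets '[{"jaw": 0,"travel": [0.143,-0.108,0.1],"twist": 0},{"jaw": 0,"travel": [0.143,-0.108,0.1],"twist": 0},{"jaw": 0,"travel": [0.143,-0.108,0.1],"twist": 0},{"jaw": 0,"travel": [0.143,-0.108,0.1],"twist": 0},{"jaw": 0,"travel": [0.143,-0.108,0.1],"twist": 0},{"jaw": 0,"travel": [0.143,-0.108,0.1],"twist": 0},{"jaw": 0,"travel": [0.143,-0.108,0.1],"twist": 0},{"jaw": 0,"travel": [0.143,-0.108,0.1],"twist": 0}]'

```text
t: 1.43
eef_pos: [488.3, -210.3, 114.7]
tcp_rot: [-3.142, 0.0, 0.23]
ft_force: [0.3, 0.5, 0.2]
opening: 0.009
grip_force: 0.0
```

```bash
python3 - <<'E'
from cell import state, read_camera
import cv2,numpy as np
s=state();print(s['t'],s['eef_pos'],s['tcp_rot'],s['opening'],s['ft_force'])
o=[]
w=read_camera("wrist");t=read_camera("top")
a=cv2.resize(w['frame'][:,:,::-1],(480,300),interpolation=cv2.INTER_AREA)
b=cv2.resize(t['frame'][130:280,350:510,::-1],(320,300),interpolation=cv2.INTER_CUBIC)
cv2.imwrite('pics/w1.png',np.hstack([a,b]))
print(w['fx'],w['cx'],w['cy'],w['R'],w['t'])
R=np.array(w['R']);T=np.array(w['t'])
for p in([489.5,-208,49],[525.5,-363,49],s['eef_pos']):
    q=R@np.array(p)+T;r=np.hypot(q[0],q[1]);th=np.arctan2(r,q[2]);print(w['cx']+w['fx']*th*q[0]/r,w['cy']+w['fx']*th*q[1]/r)
E
```

```text
1.4333 [ 488.26046063 -210.25067123  114.68966082] [-3.14155488e+00  3.20887029e-04  2.30364697e-01] 0.008596690936024852 [0.31539628 0.47819047 0.24264173]
309.70691628693146 324.2605529773404 200.73553430927743 [[ 2.28733112e-01 -9.73489133e-01  2.68869180e-04]
 [-9.44408317e-01 -2.21833200e-01  2.42658118e-01]
 [-2.36165396e-01 -5.57578686e-02 -9.70111832e-01]] [-317.84986467  410.41374734  396.11724545]
319.97392680081145 208.53053717255534
499.75855303695323 208.10851635771795
321.7786511385491 241.11235064071641
```

View pics/w1.png

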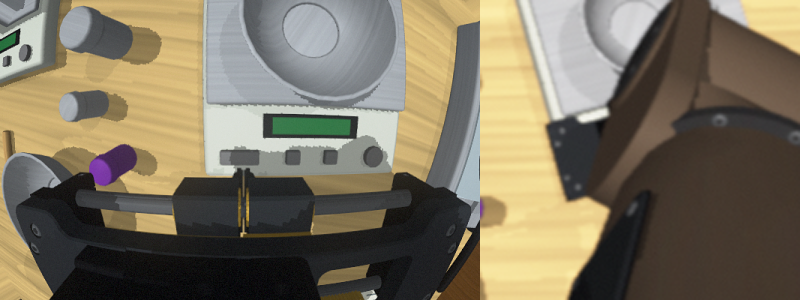

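The wrist view shows the bar key at about (319,209) full-size and the round key at (497,208). My projections were (320,208.5) and (500,208), so the positions hold. The fingers are shut and the body is clear of the bowl. Next I descend over the bar key.

Request:
drive_tool --targets '[{"jaw": 0,"travel": [0.002,-0.002,0.03],"twist": 0},{"jaw": 0,"travel": [0.002,-0.002,0.055],"twist": 0},{"jaw": 0,"travel": [0.002,-0.002,0.062],"twist": 0},{"jaw": 0,"travel": [0.002,-0.002,0.062],"twist": 0},{"jaw": 0,"travel": [0.002,-0.002,0.066],"twist": 0},{"jaw": 0,"travel": [0.002,-0.002,0.068],"twist": 0},{"jaw": 0,"travel": [0.002,-0.002,0.069],"twist": 0},{"jaw": 0,"travel": [0.002,-0.002,0.069],"twist": 0}]'

```text
t: 2.2
eef_pos: [490.4, -208.2, 46.5]
tcp_rot: [3.14, -0.001, 0.23]
ft_force: [-0.6, -2.4, 2.6]
opening: 0.005
grip_force: 1.3
```

Request:
drive_tool --targets '[{"jaw": 0,"travel": [0,0,0.001],"twist": 0},{"jaw": 0,"travel": [0,0,0.002],"twist": 0},{"jaw": 0,"travel": [0,0,0.0025],"twist": 0},{"jaw": 0,"travel": [0,0,0.0025],"twist": 0}]'

```text
t: 2.53
eef_pos: [490.4, -208.1, 44.1]
tcp_rot: [3.14, -0.001, 0.23]
ft_force: [-2.0, -2.8, 12.1]
opening: 0.005
grip_force: 6.3
```

The key bottomed out: TCP at 44.1 and the force past the 4.2 N spring. Now I lift and move across to the round key.

Request:
drive_tool --targets '[{"jaw": 0,"travel": [0,0,-0.01],"twist": 0},{"jaw": 0,"travel": [0,0,-0.04],"twist": 0},{"jaw": 0,"travel": [-0.001,0.04,-0.04],"twist": 0},{"jaw": 0,"travel": [-0.001,0.08,-0.04],"twist": 0},{"jaw": 0,"travel": [-0.001,0.12,-0.04],"twist": 0},{"jaw": 0,"travel": [-0.001,0.159,-0.04],"twist": 0},{"jaw": 0,"travel": [-0.001,0.159,-0.04],"twist": 0},{"jaw": 0,"travel": [-0.001,0.159,-0.04],"twist": 0}]'

```text
t: 3.2
eef_pos: [524.7, -363.8, 82.7]
tcp_rot: [-3.141, 0.0, 0.228]
ft_force: [-0.4, 0.2, -0.6]
opening: 0.009
grip_force: 0.0
```

```bash
python3 - <<'E'
from cell import state, read_camera
import cv2
s=state();print(s['t'],s['eef_pos'],s['ft_force'])
w=read_camera("wrist")
cv2.imwrite('pics/w2.png',w['frame'][100:300,100:500,::-1])
E
```

```text
3.2 [ 524.72657456 -363.80101278   82.6523643 ] [-0.37535292  0.18246066 -0.64051171]
```

View pics/w2.png

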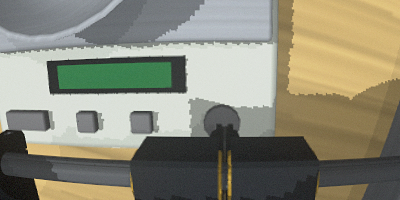

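The fingertips sit over the round key at crop (222,120), and the other keys are up. Next I press the round key.

Request:
drive_tool --targets '[{"jaw": 0,"travel": [0,0,0.02],"twist": 0},{"jaw": 0,"travel": [0,0,0.03],"twist": 0},{"jaw": 0,"travel": [0,0,0.033],"twist": 0},{"jaw": 0,"travel": [0,0,0.036],"twist": 0},{"jaw": 0,"travel": [0,0,0.038],"twist": 0},{"jaw": 0,"travel": [0,0,0.039],"twist": 0},{"jaw": 0,"travel": [0,0,0.0395],"twist": 0},{"jaw": 0,"travel": [0,0,0.0395],"twist": 0}]'

```text
t: 3.92
eef_pos: [525.3, -362.3, 44.4]
tcp_rot: [-3.142, -0.0, 0.23]
ft_force: [-1.3, 2.4, 3.7]
opening: 0.008
grip_force: 2.1
```

Request:
drive_tool --targets '[{"jaw": 0,"travel": [0,0,0.0005],"twist": 0},{"jaw": 0,"travel": [0,0,0.001],"twist": 0},{"jaw": 0,"travel": [0,0,0.001],"twist": 0}]'

```text
t: 4.17
eef_pos: [525.3, -362.4, 44.2]
tcp_rot: [3.141, -0.001, 0.23]
ft_force: [-2.7, 6.3, 13.1]
opening: 0.003
grip_force: 6.2
```

Bottomed out at 44.2 mm. Now I lift, then draw back.

Request:
drive_tool --targets '[{"jaw": 0,"travel": [0,0,-0.01],"twist": 0},{"jaw": 0,"travel": [0,0,-0.04],"twist": 0},{"jaw": 0,"travel": [0,0,-0.08],"twist": 0},{"jaw": 0,"travel": [-0.04,0,-0.08],"twist": 0},{"jaw": 0,"travel": [-0.08,0,-0.08],"twist": 0},{"jaw": 0,"travel": [-0.12,0,-0.08],"twist": 0},{"jaw": 0,"travel": [-0.15,0,-0.08],"twist": 0},{"jaw": 0,"travel": [-0.15,0,-0.08],"twist": 0}]'

```text
t: 4.83
eef_pos: [375.0, -397.8, 123.4]
tcp_rot: [3.141, 0.001, 0.227]
ft_force: [0.3, 0.2, 0.3]
opening: 0.009
grip_force: 0.0
```

Request:
drive_tool --targets '[{"jaw": 0,"travel": [0,0,0],"twist": 0},{"jaw": 0,"travel": [0,0,0],"twist": 0},{"jaw": 0,"travel": [0,0,0],"twist": 0},{"jaw": 0,"travel": [0,0,0],"twist": 0}]'

```text
t: 5.17
eef_pos: [380.0, -396.7, 122.6]
tcp_rot: [3.141, -0.0, 0.231]
ft_force: [0.7, -0.3, -0.3]
opening: 0.007
grip_force: 0.0
```

```bash
python3 - <<'E'
from cell import state, read_camera
import cv2
s=state();print(s['t'],s['eef_pos'],s['ft_force'])
cv2.imwrite('pics/s2.png',read_camera("scene")['frame'][:,:,::-1])
E
```

```text
5.1667 [ 380.0150279  -396.66903191  122.62050738] [ 0.69273244 -0.30096297 -0.26713521]
```

View pics/s2.png

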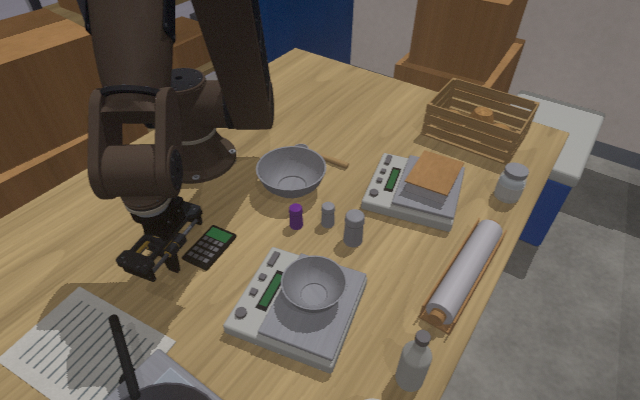

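The hand is clear of the scale, now at about (160,240). All four keys are up, and the bowl at (314,287), shaker and calculator are where they were.

```bash
python3 -c "from cell import job_done;print(job_done())"
```

```text
the job is handed in; nothing more can be done
None
```

On the bowl's scale I pressed the bar key and then the round key fully down (12–13 N at the stop) and let each come up, drew the hand clear of the scale, and handed the job in at about 5.2 s; the result was not reported back.

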